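# Wipe the brass chips off the bearing inspection plate

## Robot

A 6-joint arm with a two-finger parallel gripper is mounted at the origin on the work surface. World frame = base frame: x ahead of the robot, y to its left, z up, the work surface at z = 0. Lengths are in mm, angles in degrees, forces in N, time in s.
With the tool pointing down it reaches from about 300 to 850 mm from the base axis. Payload 4.2 kg.
Tool frame: the origin (TCP) lies on the centre line of the jaws, within the pads' length; the fingertips stand 14 mm ahead of it and the grasp point (between the pads) lies 5 mm behind it; z points along the fingers, y is the line along which they close (so a half turn about z gives the same grasp; the last joint's range is limited). The gripper opens to 91 mm and grips with 3 to 60 N. Pads are 32 mm wide; open, the fingers measure 118 mm over their backs; the gripper's body (76 mm by 178 mm) begins 60 mm behind the grasp point.
Start: joints at [-68.411, 18.312, 89.639, -0, 72.044, -1.146], TCP at [222.224, -530.34, 207.576] pointing down, gripper open.
Joint ranges: [-177.97, 177.97], [-48.28, 115.42], [12.27, 149.76], [-77.06, 257.06], [2.81, 150.46], [-146.56, 146.56]. Speed limits (degrees/s): [147.25, 147.25, 180, 180, 180, 180].

## Interface

Orientations are given as [roll, pitch, yaw] about the fixed x, y, z axes, in that order (R = Rz(yaw) Ry(pitch) Rx(roll)).
In Python, from workcell import * gives the robot as it stands. The module is installed in compiled form; this text tells all that it offers.
- The arm moves only by the shell command python3 -m crank 'ROWS' [FORCE]. ROWS is JSON, a list of rows, each an object of numbers: "grip": the finger opening in m, from 0 to 0.0912; "x", "y", "z": the shift along the tool's x, y, z in m; "yaw": the turn about the tool's z in rad. In form: [{"grip": .., "x": .., "y": .., "z": .., "yaw": ..}, ...]. A call has exactly 5 rows; each row is the pose to reach, as a shift and turn from the pose commanded when the call began, along the tool's axes at that moment; what a row does not reach only later rows make up. A row lasts 1/12 s, in which the tool goes at most 41.7 mm and 7.16 degrees, less where a joint would pass 70% of its speed; a pose out of reach is approached as far as the arm can. A call with a gripper value outside its range is refused whole. The fingers move at their own pace and stop on an object; FORCE is the grip in N (left out, the last holds). Time passes only in rows, so rows that repeat a pose let the fingers close, or fill a call up. It gives the time, the measured TCP pose, the force, the opening and the grip force at its end, in the units of the state.
- state(): the state, without advancing time (a new reading comes with each control period).
- grab_frame(name): name is "side" or "top"; returns the picture (480x640x3 uint8, red, green, blue); there is no depth.
- camera_model(name): a dict with "intrinsics" (3x3 intrinsics, pixels), "distortion" ([k1, k2, p1, p2, k3] as OpenCV has them; the pictures are not rectified), "R" (3x3) and "t" (3): a world point X has camera coordinates R X + t. Camera axes: x right, y down, z forward; pixel columns grow to the right and rows downward; lengths in mm; the calibration is good to about 2 mm. A picture is of the moment at which its call begins. camera_model takes no time and is no camera call.
- job_done(): hands the job in; it is judged then, once.
The state is a dict: "time_s": time; "qpos": joint angles; "qvel": joint speeds; "effort": joint torques, N m; "ee_pos": TCP position; "ee_rot": TCP orientation; "force": force on the tool from outside, world axes, zero at the start; "torque": the same for the moment, N m; "gripper_width": finger opening in mm; "gripper_force": force on a finger pad.
Only numpy, scipy, OpenCV 4.12 (cv2) and the standard library are available. Lean on these libraries where they do the work, as an engineer would, in place of code of your own. Each camera call takes 0.05 s, during which the arm holds its last target. There are 200 camera calls.

## Task

Pick up the scraper block and with it wipe all five brass chips off the inspection plate into the blue catch tray, without touching the chips with the gripper and without shifting the bearing that lies on the plate. Then stand the scraper upright on the yellow pad, and leave everything else on the bench alone.

Things in the scene. Friction and masses are not known exactly. Their poses are not given: they have to be found in the camera images.
- plate: fixed dark steel inspection plate on a plinth, top face 230 mm (its x) x 260 mm (its y), 42 mm above the bench; origin under its centre at bench level; no rim, and its two 230 mm edges (at y = +130 and -130 mm) each overhang a tray by 10 mm
- catch_tray: fixed blue empty open catch tray, 230 (x) x 110 (y) x 26 mm tall, 4 mm walls, tucked 10 mm under one 230 mm edge of the plate (either side), its rim 2 mm below the slab; origin at the centre of its underside, axes parallel to the plate's
- parts_tray: fixed white tray of the same size holding bearings, under the other 230 mm edge of the plate; not for chips; origin at the centre of its underside
- scraper: scraper block, standing upright: steel block 22 mm (its x) x 56 mm (its y) x 24 mm tall with a rubber foot, and on it an orange upright handle 22 mm (x) x 38 mm (y) from 24 to 85 mm height; origin at the centre of its foot; 180 g; the 56 mm wide faces (+x and -x, alike) do the wiping
- pad: fixed yellow parking pad for the scraper, 100 (x) x 90 (y) x 3 mm; origin at the centre of its underside
- bearing: loose bearing under inspection lying near the middle of the plate, 47 mm across, 14 mm tall; origin at the centre of its underside
- chip1: one of five loose brass chips on the plate, about 15 x 12 x 8 mm, 12 g; origin at the centre of its underside
- chip2: one of five loose brass chips on the plate, about 15 x 12 x 8 mm, 12 g; origin at the centre of its underside
- chip3: one of five loose brass chips on the plate, about 15 x 12 x 8 mm, 12 g; origin at the centre of its underside
- chip4: one of five loose brass chips on the plate, about 15 x 12 x 8 mm, 12 g; origin at the centre of its underside
- chip5: one of five loose brass chips on the plate, about 15 x 12 x 8 mm, 12 g; origin at the centre of its underside
- oil: green oil bottle, 42 mm across, 110 mm tall, standing on the bench; origin at its underside; bystander
- jar: amber jar, 48 mm across, 75 mm tall, standing on the bench; origin at its underside; bystander
- loose_a: spare bearing lying on the bench, 47 mm across, 14 mm tall; origin at its underside; bystander
- loose_b: spare bearing lying on the bench, 52 mm across, 15 mm tall; origin at its underside; bystander
- brush: brush lying on the bench beyond the plate, 170 mm long along its x; origin at its underside; bystander
- driver: screwdriver lying on the bench beyond the plate, 170 mm long along its x; origin at its underside; bystander

How it is judged (in metres and radians):
On the way, in this order (a step that is already met when the one before it is completed fails the run):
1. the scraper is lifted more than 20 mm off the bench in the gripper (height (world z) of scraper above 0.02 m and contact force between the fingers and scraper above 1 N), for 0.2 s.
2. all five chips lie in the blue catch tray, the scraper still in the gripper (x of chip1 in the frame of catch_tray between -0.115 and 0.115 m and y of chip1 in the frame of catch_tray between -0.055 and 0.055 m and z of chip1 in the frame of catch_tray between -0.002 and 0.027 m and x of chip2 in the frame of catch_tray between -0.115 and 0.115 m and y of chip2 in the frame of catch_tray between -0.055 and 0.055 m and z of chip2 in the frame of catch_tray between -0.002 and 0.027 m and x of chip3 in the frame of catch_tray between -0.115 and 0.115 m and y of chip3 in the frame of catch_tray between -0.055 and 0.055 m and z of chip3 in the frame of catch_tray between -0.002 and 0.027 m and x of chip4 in the frame of catch_tray between -0.115 and 0.115 m and y of chip4 in the frame of catch_tray between -0.055 and 0.055 m and z of chip4 in the frame of catch_tray between -0.002 and 0.027 m and x of chip5 in the frame of catch_tray between -0.115 and 0.115 m and y of chip5 in the frame of catch_tray between -0.055 and 0.055 m and z of chip5 in the frame of catch_tray between -0.002 and 0.027 m and contact force between the fingers and scraper above 1 N), for 0.2 s.
At the end, for the whole second after the job is handed in: All five chips are at rest inside the blue catch tray; the scraper stands released and upright (within 0.1 rad) on the yellow pad, its foot's centre within 25 mm of the pad's centre; the bearing on the plate is within 10 mm of where it lay (x of chip1 in the frame of catch_tray between -0.115 and 0.115 m and y of chip1 in the frame of catch_tray between -0.055 and 0.055 m and z of chip1 in the frame of catch_tray between -0.002 and 0.027 m and x of chip2 in the frame of catch_tray between -0.115 and 0.115 m and y of chip2 in the frame of catch_tray between -0.055 and 0.055 m and z of chip2 in the frame of catch_tray between -0.002 and 0.027 m and x of chip3 in the frame of catch_tray between -0.115 and 0.115 m and y of chip3 in the frame of catch_tray between -0.055 and 0.055 m and z of chip3 in the frame of catch_tray between -0.002 and 0.027 m and x of chip4 in the frame of catch_tray between -0.115 and 0.115 m and y of chip4 in the frame of catch_tray between -0.055 and 0.055 m and z of chip4 in the frame of catch_tray between -0.002 and 0.027 m and x of chip5 in the frame of catch_tray between -0.115 and 0.115 m and y of chip5 in the frame of catch_tray between -0.055 and 0.055 m and z of chip5 in the frame of catch_tray between -0.002 and 0.027 m and horizontal distance between scraper and pad below 0.025 m and angle between scraper's own z axis and vertical below 0.1 rad and height (world z) of scraper below 0.008 m and linear speed of each of scraper, chip1, chip2, chip3, chip4, chip5 below 0.02 m/s and distance of bearing from where it was at the start of the episode below 0.01 m); the robot touches nothing.
It fails at once if the bearing on the plate is shifted by more than 10 mm (distance of bearing from where it was at the start of the episode above 0.01 m).
It fails at once if the fingers or the arm touch a chip (contact force between any of the fingers, the arm and chip1 above 0.3 N or contact force between any of the fingers, the arm and chip2 above 0.3 N or contact force between any of the fingers, the arm and chip3 above 0.3 N or contact force between any of the fingers, the arm and chip4 above 0.3 N or contact force between any of the fingers, the arm and chip5 above 0.3 N).
It fails at once if the scraper is pressed on the plate with more than 60 N (contact force between scraper and plate above 60 N).
It fails at once if a bystander on the bench (bottle, jar, spare bearings, brush, screwdriver) is shifted by more than 20 mm (distance of any of oil, jar, loose_a, loose_b, brush, driver from where it was at the start of the episode above 0.02 m).
It also fails if it takes over 67 s, if anything falls off the work surface, if the arm or the gripper's body presses on something with over 40 N, if the wrist force passes 120 N, or if a joint passes its speed limit or range.

## Working session

There is one attempt and no reset: what is moved stays moved. The work goes in short steps, Python scripts to look and compute and a shell command to move; the robot and the scene stay as the last step left them, time stands still between calls to the robot, and variables do not carry over. Pictures are saved under pics/ and viewed, at most 10 in all, crops included, and the job is handed in when it is done.

```bash
mkdir -p pics; python3 - <<'E'
from workcell import *
import cv2
for n in("top","side"):
    cv2.imwrite(f"pics/{n}0.png",grab_frame(n)[:,:,::-1])
    c=camera_model(n);print(n,c)
s=state();print(s["ee_pos"],s["ee_rot"],s["time_s"])
E
```

```text
top {'intrinsics': array([[512.86763928,   0.        , 319.55585505],
       [  0.        , 512.86763928, 235.37069685],
       [  0.        ,   0.        ,   1.        ]]), 'distortion': array([-0.0691697,  0.       ,  0.       ,  0.       ,  0.       ]), 'R': array([[-0.01356324, -0.99987469, -0.00816355],
       [-0.9907043 ,  0.01454313, -0.13525345],
       [ 0.13535522,  0.00625319, -0.9907774 ]]), 't': array([  23.0691713 ,  594.98467744, 1037.01967374])}
side {'intrinsics': array([[457.14174907,   0.        , 312.29817843],
       [  0.        , 457.14174907, 241.28186164],
       [  0.        ,   0.        ,   1.        ]]), 'distortion': array([-0.08393352,  0.        ,  0.        ,  0.        ,  0.        ]), 'R': array([[-0.80907285, -0.58752216, -0.01479311],
       [-0.2801269 ,  0.40764409, -0.86911174],
       [ 0.51665273, -0.69903077, -0.49439452]]), 't': array([474.25037664, 213.04277911, 648.85462054])}
[ 222.0398459  -529.90510043  206.8329779 ] [-1.79911349e+02 -2.21812713e-03  2.27332543e+01] 0.1
```

View pics/top0.png

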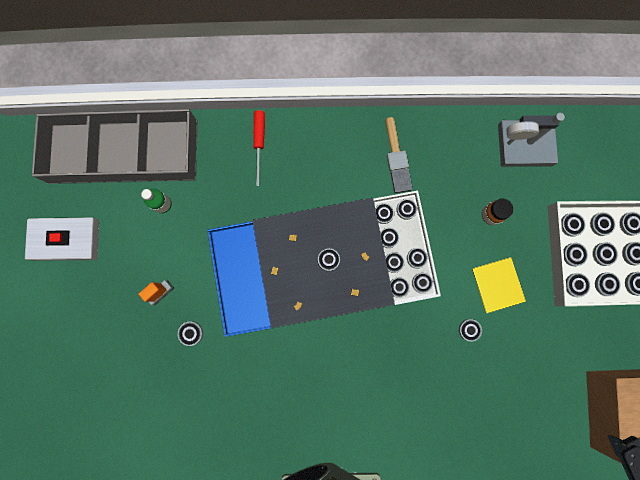

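View pics/side0.png

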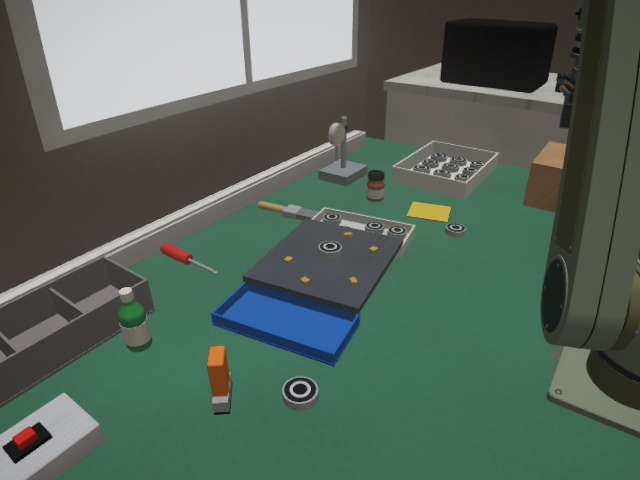

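```bash
cat > h.py <<'E'
from workcell import *
import numpy as np, cv2
from scipy.optimize import minimize
def px2w(n,uv,z):
    c=camera_model(n);K=c["intrinsics"];R=np.array(c["R"]);t=np.array(c["t"])
    p=cv2.undistortPoints(np.float64(uv).reshape(-1,1,2),K,np.array(c["distortion"])).reshape(-1,2)
    d=np.c_[p,np.ones(len(p))]@R; o=-R.T@t
    return (o+d*((z-o[2])/d[:,2])[:,None])[:,:2]
def proj(n,X):
    c=camera_model(n)
    return cv2.projectPoints(np.float64(X).reshape(-1,1,3),cv2.Rodrigues(np.array(c["R"]))[0],np.array(c["t"]),c["intrinsics"],np.array(c["distortion"]))[0].reshape(-1,2)
def rot(a): return np.array([[np.cos(a),-np.sin(a)],[np.sin(a),np.cos(a)]])
def hsv(im): return cv2.cvtColor(im,cv2.COLOR_RGB2HSV)
def blobs(im,lo,hi,roi=None,amin=10):
    m=cv2.inRange(hsv(im),np.array(lo),np.array(hi))
    if roi: k=np.zeros_like(m);k[roi[1]:roi[3],roi[0]:roi[2]]=255;m&=k
    n,l,s,c=cv2.connectedComponentsWithStats(m)
    return m,l,[(i,s[i,4],c[i]) for i in range(1,n) if s[i,4]>=amin]
E
python3 - <<'E'
from h import *
T=cv2.imread("pics/top0.png")[:,:,::-1].copy();S=cv2.imread("pics/side0.png")[:,:,::-1].copy()
# plate by corners & mask
m=cv2.inRange(hsv(T),(100,0,30),(130,110,90)); k=np.zeros_like(m);k[185:345,240:410]=255;m&=k
m=cv2.morphologyEx(m,cv2.MORPH_OPEN,np.ones((5,5)))
cn=max(cv2.findContours(m,0,2)[0],key=cv2.contourArea)
w=px2w("top",cn.reshape(-1,2),42); r=cv2.minAreaRect(np.float32(w));print("plate",r)
for nm,lo,hi,roi,z in [("blue",(100,150,80),(125,255,255),None,26),("yellow",(22,150,120),(35,255,255),(460,240,540,330),3)]:
    m,l,b=blobs(T,lo,hi,roi,200)
    for i,a,c in b:
        cn=max(cv2.findContours((l==i).astype(np.uint8),0,2)[0],key=cv2.contourArea)
        print(nm,a,cv2.minAreaRect(np.float32(px2w("top",cn.reshape(-1,2),z))))
m,l,b=blobs(T,(10,90,80),(30,255,255),(250,195,395,325),8)
for i,a,c in b: print("chip top",a,c,px2w("top",[c],50))
m,l,b=blobs(S,(10,90,80),(30,255,255),(240,225,410,300),8)
for i,a,c in b: print("chip side",a,c,px2w("side",[c],46))
# bearing: ring
print("bearing approx",px2w("top",[[329,259.5]],56), px2w("side",[[330,246]],56))
print("others loose",px2w("top",[[189,333]],15),px2w("top",[[470,330]],15),"oil",px2w("top",[[148,194]],110),"jar",px2w("top",[[502,207]],75))
# scraper fit
mk={}
for n,I,roi in(("top",T,(120,260,190,320)),("side",S,(190,330,250,420))):
    m,_,b=blobs(I,(5,150,80),(18,255,255),roi);mk[n]=m>0;print(n,m.sum()/255)
def box(p,hx,hy,z0,z1):
    q=np.array([[a*hx,b*hy] for a in(-1,1) for b in(-1,1)])@rot(p[2]).T+p[:2]
    return np.vstack([np.c_[q,np.full(4,z)] for z in(z0,z1)])
def cost(p):
    s=0
    for n in mk:
        u=proj(n,box(p,11,19,24,85)); h=cv2.convexHull(np.float32(u))
        A=np.zeros((480*8//8,640),np.uint8)
        big=np.zeros((960,1280),np.uint8) 
        o=np.array([110,250]) if n=="top" else np.array([180,320])
        c8=np.zeros((110*8,110*8),np.uint8)
        cv2.fillConvexPoly(c8,np.int32(np.round((h.reshape(-1,2)-o+.5)*8)),255)
        a=cv2.resize(c8,(110,110),interpolation=cv2.INTER_AREA)/255.
        s+=np.abs(a-mk[n][o[1]:o[1]+110,o[0]:o[0]+110]).sum()
    return s
p0=px2w("top",[[151,292]],80)[0]
best=min((minimize(cost,[*p0,a],method="Nelder-Mead",options=dict(initial_simplex=[[*p0,a],[p0[0]+8,p0[1],a],[p0[0],p0[1]+8,a],[*p0,a+.3]])) for a in np.arange(0,3.1,.4)),key=lambda r:r.fun)
print("scraper",best.x,np.degrees(best.x[2]),best.fun)
E
```

```text
plate ((540.3792724609375, 8.565216064453125), (227.3911895751953, 255.93861389160156), 9.938307762145996)
blue 4949 ((509.07940673828125, 187.988525390625), (230.6110382080078, 98.75804138183594), 9.816444396972656)
yellow 1906 ((487.2962951660156, -370.2839660644531), (99.88377380371094, 90.6292953491211), 15.083279609680176)
chip top 47 [292.44680851 237.31914894] [[590.68931137  71.11489982]]
chip top 43 [364.58139535 256.11627907] [[549.23368858 -78.03490617]]
chip top 44 [274.27272727 270.52272727] [[522.02744208 109.16295337]]
chip top 48 [354.60416667 291.97916667] [[475.63489852 -55.73934746]]
chip top 44 [297.77272727 305.52272727] [[449.63840659  61.17625088]]
chip side 44 [347.54545455 234.54545455] [[551.55454459 -80.51298157]]
chip side 46 [372.7826087  249.08695652] [[477.77543651 -57.91017614]]
chip side 50 [287.88 259.42] [[593.38664685  69.31756866]]
chip side 56 [304.80357143 280.21428571] [[524.02740122 107.35793708]]
chip side 55 [352.81818182 280.8       ] [[452.15375154  59.83579429]]
bearing approx [[542.75194656  -4.18012684]] [[545.60723386  -5.33091861]]
others loose [[394.34270157 293.84937796]] [[ 392.49941635 -299.97031014]] oil [[674.67912862 357.6606547 ]] jar [[ 644.04262109 -362.43123757]]
top 339.0
side 894.0
scraper [482.12239294 361.15665958   0.79123076] 45.334183139040356 164.28235294117647
```

```bash
cat >> h.py <<'E'
P=np.array([541.5,8.0]);PY=np.radians(9.9)   # plate
def pl(x,y): return P+rot(PY)@[x,y]
def shift(x,y,z,yaw):
    """row (m, rad) from the present pose to world target, tool down"""
    s=state();e=s["ee_pos"];a=np.radians(s["ee_rot"][2]);d=np.array([x,y])-e[:2]
    dy=(yaw-s["ee_rot"][2]+180)%360-180
    print("t",round(s["time_s"],1),"at",np.round(e,1),"yaw",round(s["ee_rot"][2],1),"-> x %.4f y %.4f z %.4f yaw %.4f"%((d@[np.cos(a),np.sin(a)])/1e3,(d@[np.sin(a),-np.cos(a)])/1e3,(e[2]-z)/1e3,-np.radians(dy)),"F",np.round(s["force"],1),"g",s["gripper_width"],s["gripper_force"])
E
python3 - <<'E'
from h import *
p=[482.1,361.2,.7912]
out=[]
for n,o,c in(("top",(110,250),(0,0,0)),("side",(180,320),(0,0,0))):
    I=cv2.imread(f"pics/{n}0.png")[o[1]:o[1]+100,o[0]:o[0]+100]
    I=cv2.resize(I,(400,400),interpolation=cv2.INTER_NEAREST)
    for hx,hy,z0,z1,col in((11,19,24,85,(255,0,0)),(11,28,0,24,(255,255,0))):
        q=np.array([[a*hx,b*hy] for a,b in((-1,-1),(-1,1),(1,1),(1,-1))])@rot(p[2]).T+p[:2]
        for z in(z0,z1):
            u=(proj(n,np.c_[q,np.full(4,z)])-o+.5)*4
            cv2.polylines(I,[np.int32(u)],True,col,1)
    out.append(I)
cv2.imwrite("pics/fit.png",np.hstack(out))
shift(*p[:2],207,135.3)
E
```

```text
t 0.1 at [ 222.  -529.9  206.8] yaw 22.7 -> x 0.5842 y -0.7214 z -0.0002 yaw -1.9647 F [ 0.5 -0.5 -0.4] g 91.34718299313295 0.0
```

View pics/fit.png

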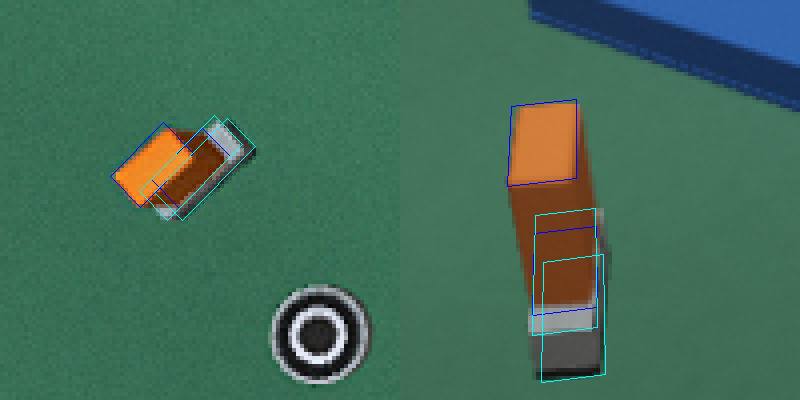

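```bash
python3 -m crank '[{"grip":0.09,"x":0.025,"y":-0.032,"z":0,"yaw":-0.12},{"grip":0.09,"x":0.05,"y":-0.064,"z":0,"yaw":-0.24},{"grip":0.09,"x":0.075,"y":-0.096,"z":0,"yaw":-0.36},{"grip":0.09,"x":0.1,"y":-0.128,"z":0,"yaw":-0.48},{"grip":0.09,"x":0.125,"y":-0.16,"z":0,"yaw":-0.6}]' 20
python3 -c "
from h import *
shift(482.1,361.2,207,135.3)"
```

```text
time_s: 0.52
ee_pos: [275.5, -332.4, 207.1]
ee_rot: [-180.0, -0.0, 57.4]
force: [1.1, 0.3, -0.9]
gripper_width: 89.9
gripper_force: 0.0
t 0.5 at [ 275.5 -332.4  207.1] yaw 57.4 -> x 0.6956 y -0.1997 z 0.0001 yaw -1.3597 F [ 1.1  0.3 -0.9] g 89.93690432021938 0.0
```

```bash
python3 -m crank '[{"grip":0.09,"x":0.039,"y":-0.011,"z":0,"yaw":-0.12},{"grip":0.09,"x":0.078,"y":-0.022,"z":0,"yaw":-0.24},{"grip":0.09,"x":0.117,"y":-0.033,"z":0,"yaw":-0.36},{"grip":0.09,"x":0.156,"y":-0.044,"z":0,"yaw":-0.48},{"grip":0.09,"x":0.195,"y":-0.055,"z":0,"yaw":-0.6}]'
python3 -c "
from h import *
shift(482.1,361.2,207,135.3)"
```

```text
time_s: 0.93
ee_pos: [335.1, -138.9, 207.5]
ee_rot: [180.0, 0.0, 91.8]
force: [1.2, -0.2, 0.5]
gripper_width: 89.7
gripper_force: 0.0
t 0.9 at [ 335.1 -138.9  207.5] yaw 91.8 -> x 0.4953 y 0.1625 z 0.0005 yaw -0.7594 F [ 1.2 -0.2  0.5] g 89.74479284453719 0.0
```

```bash
python3 -m crank '[{"grip":0.09,"x":0.039,"y":0.0125,"z":0,"yaw":-0.12},{"grip":0.09,"x":0.078,"y":0.025,"z":0,"yaw":-0.24},{"grip":0.09,"x":0.117,"y":0.0375,"z":0,"yaw":-0.36},{"grip":0.09,"x":0.156,"y":0.05,"z":0,"yaw":-0.48},{"grip":0.09,"x":0.195,"y":0.0625,"z":0,"yaw":-0.6}]'
python3 -c "
from h import *
shift(482.1,361.2,160,135.3)"
```

```text
time_s: 1.35
ee_pos: [392.5, 57.8, 207.5]
ee_rot: [180.0, 0.0, 126.2]
force: [0.5, -1.5, 0.0]
gripper_width: 89.9
gripper_force: 0.0
t 1.4 at [392.5  57.8 207.5] yaw 126.2 -> x 0.1918 y 0.2516 z 0.0475 yaw -0.1583 F [ 0.5 -1.5  0. ] g 89.87704256078132 0.0
```

```bash
python3 -m crank '[{"grip":0.09,"x":0.024,"y":0.0315,"z":0,"yaw":-0.12},{"grip":0.09,"x":0.048,"y":0.063,"z":0,"yaw":-0.158},{"grip":0.09,"x":0.072,"y":0.0945,"z":0,"yaw":-0.158},{"grip":0.09,"x":0.096,"y":0.126,"z":0,"yaw":-0.158},{"grip":0.09,"x":0.12,"y":0.1575,"z":0.01,"yaw":-0.158}]'
python3 -c "
from h import *
shift(482.1,361.2,160,135.3)"
```

```text
time_s: 1.77
ee_pos: [451.1, 247.9, 198.7]
ee_rot: [179.8, 0.1, 135.0]
force: [1.6, -0.4, 0.3]
gripper_width: 90.2
gripper_force: 0.0
t 1.8 at [451.1 247.9 198.7] yaw 135.0 -> x 0.0583 y 0.1020 z 0.0387 yaw -0.0059 F [ 1.6 -0.4  0.3] g 90.21852306768153 0.0
```

Then arrive above the scraper and descend, with one short look at the measured pose in between.

```bash
python3 -m crank '[{"grip":0.09,"x":0.018,"y":0.031,"z":0.01,"yaw":-0.006},{"grip":0.09,"x":0.036,"y":0.062,"z":0.02,"yaw":-0.006},{"grip":0.09,"x":0.05,"y":0.09,"z":0.03,"yaw":-0.006},{"grip":0.09,"x":0.058,"y":0.102,"z":0.038,"yaw":-0.006},{"grip":0.09,"x":0.058,"y":0.102,"z":0.038,"yaw":-0.006}]'
python3 - <<'E'
from h import *
shift(482.1,361.2,52,135.3)
n="side";I=grab_frame(n)[:,:,::-1][250:430,130:330]
J=grab_frame("top")[:,:,::-1][220:360,80:235]
cv2.imwrite("pics/above.png",np.hstack([cv2.resize(I,(400,360)),cv2.resize(J,(398,360))]))
E
```

```text
time_s: 2.18
ee_pos: [480.7, 360.2, 156.6]
ee_rot: [-179.8, -0.1, 135.4]
force: [-0.1, 0.3, -0.1]
gripper_width: 90.2
gripper_force: 0.0
t 2.2 at [480.7 360.2 156.6] yaw 135.4 -> x -0.0003 y 0.0017 z 0.1046 yaw 0.0019 F [-0.1  0.3 -0.1] g 90.18079799542939 0.0
```

View pics/above.png

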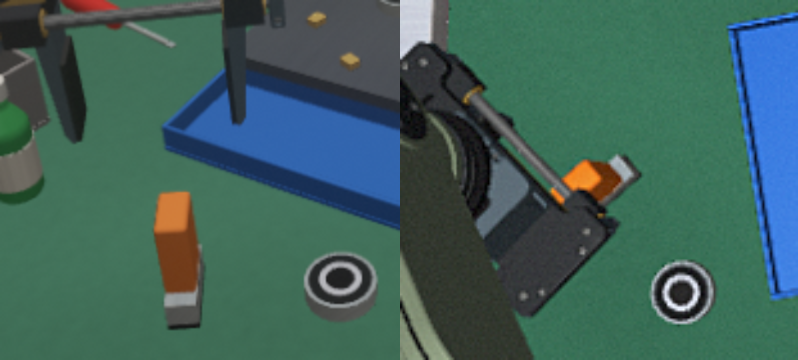

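```bash
python3 -m crank '[{"grip":0.09,"x":0,"y":0.001,"z":0.025,"yaw":0},{"grip":0.09,"x":0,"y":0.001,"z":0.05,"yaw":0},{"grip":0.09,"x":0,"y":0.001,"z":0.075,"yaw":0},{"grip":0.09,"x":0,"y":0.001,"z":0.095,"yaw":0},{"grip":0.09,"x":0,"y":0.001,"z":0.104,"yaw":0}]' 30
python3 -m crank '[{"grip":0.06,"x":0,"y":0,"z":0,"yaw":0},{"grip":0.035,"x":0,"y":0,"z":0,"yaw":0},{"grip":0.01,"x":0,"y":0,"z":0,"yaw":0},{"grip":0.01,"x":0,"y":0,"z":0,"yaw":0},{"grip":0.01,"x":0,"y":0,"z":0,"yaw":0}]' 30
```

```text
time_s: 2.7
ee_pos: [480.7, 356.2, 53.9]
ee_rot: [-179.8, -0.0, 135.2]
force: [-0.0, 0.1, 0.9]
gripper_width: 90.1
gripper_force: 0.0
time_s: 3.12
ee_pos: [482.8, 359.4, 56.9]
ee_rot: [179.9, 0.0, 135.3]
force: [-0.4, 0.0, 0.6]
gripper_width: 59.7
gripper_force: 0.0
```

```bash
python3 -m crank '[{"grip":0.01,"x":0,"y":0,"z":0,"yaw":0},{"grip":0.01,"x":0,"y":0,"z":0,"yaw":0},{"grip":0.01,"x":0,"y":0,"z":0,"yaw":0},{"grip":0.01,"x":0,"y":0,"z":0,"yaw":0},{"grip":0.01,"x":0,"y":0,"z":0,"yaw":0}]' 30
python3 -m crank '[{"grip":0.01,"x":0,"y":0,"z":0,"yaw":0},{"grip":0.01,"x":0,"y":0,"z":0,"yaw":0},{"grip":0.01,"x":0,"y":0,"z":0,"yaw":0},{"grip":0.01,"x":0,"y":0,"z":0,"yaw":0},{"grip":0.01,"x":0,"y":0,"z":0,"yaw":0}]' 30
```

```text
time_s: 3.53
ee_pos: [482.0, 359.1, 55.5]
ee_rot: [-180.0, 0.0, 135.3]
force: [0.8, 0.7, 0.8]
gripper_width: 26.5
gripper_force: 0.4
time_s: 3.95
ee_pos: [482.1, 359.1, 55.5]
ee_rot: [180.0, 0.0, 135.3]
force: [-1.0, 0.3, -0.7]
gripper_width: 22.1
gripper_force: 30.0
```

```bash
python3 -m crank '[{"grip":0.01,"x":0,"y":0,"z":-0.02,"yaw":0},{"grip":0.01,"x":0,"y":0,"z":-0.04,"yaw":0},{"grip":0.01,"x":0,"y":0,"z":-0.06,"yaw":0},{"grip":0.01,"x":0,"y":0,"z":-0.08,"yaw":0},{"grip":0.01,"x":0,"y":0,"z":-0.09,"yaw":0}]'
python3 -c "
from h import *
print(pl(25,-90),pl(-47,-90));shift(*pl(25,-90),145.5,99.9)"
```

```text
time_s: 4.37
ee_pos: [482.7, 359.4, 147.6]
ee_rot: [179.9, 0.0, 135.3]
force: [0.6, 0.3, -1.5]
gripper_width: 21.7
gripper_force: 30.0
[581.60135218 -76.36161185] [510.6734807  -88.74050707]
t 4.4 at [482.7 359.4 147.6] yaw 135.3 -> x -0.3769 y -0.2400 z 0.0021 yaw 0.6172 F [ 0.6  0.3 -1.5] g 21.743252973213878 29.989120960235596
```

```bash
python3 -m crank '[{"grip":0.01,"x":-0.029,"y":-0.0185,"z":0,"yaw":0.12},{"grip":0.01,"x":-0.058,"y":-0.037,"z":0,"yaw":0.24},{"grip":0.01,"x":-0.087,"y":-0.0555,"z":0,"yaw":0.36},{"grip":0.01,"x":-0.116,"y":-0.074,"z":0,"yaw":0.48},{"grip":0.01,"x":-0.145,"y":-0.0925,"z":0,"yaw":0.6}]'
python3 -c "
from h import *
shift(*pl(25,-90),145.5,99.9)"
```

```text
time_s: 4.78
ee_pos: [519.4, 189.6, 144.8]
ee_rot: [-179.9, 0.0, 100.6]
force: [0.2, 0.3, -1.5]
gripper_width: 22.1
gripper_force: 30.0
t 4.8 at [519.4 189.6 144.8] yaw 100.6 -> x -0.2728 y 0.0123 z -0.0007 yaw 0.0119 F [ 0.2  0.3 -1.5] g 22.0823292410821 29.98520851135254
```

```bash
python3 -m crank '[{"grip":0.01,"x":-0.035,"y":0.002,"z":0,"yaw":0.012},{"grip":0.01,"x":-0.07,"y":0.004,"z":0,"yaw":0.012},{"grip":0.01,"x":-0.105,"y":0.006,"z":0,"yaw":0.012},{"grip":0.01,"x":-0.14,"y":0.008,"z":0,"yaw":0.012},{"grip":0.01,"x":-0.175,"y":0.01,"z":0,"yaw":0.012}]'
python3 -m crank '[{"grip":0.01,"x":-0.035,"y":0.002,"z":0,"yaw":0},{"grip":0.01,"x":-0.07,"y":0.002,"z":0,"yaw":0},{"grip":0.01,"x":-0.09,"y":0.002,"z":0,"yaw":0},{"grip":0.01,"x":-0.09,"y":0.002,"z":0,"yaw":0},{"grip":0.01,"x":-0.09,"y":0.002,"z":0,"yaw":0}]'
python3 -m crank '[{"grip":0.01,"x":0,"y":0,"z":0,"yaw":0},{"grip":0.01,"x":0,"y":0,"z":0,"yaw":0},{"grip":0.01,"x":0,"y":0,"z":0,"yaw":0},{"grip":0.01,"x":0,"y":0,"z":0,"yaw":0},{"grip":0.01,"x":0,"y":0,"z":0,"yaw":0}]'
python3 - <<'E'
from h import *
shift(*pl(25,-90),99.5,99.9)
J=grab_frame("top")[:,:,::-1][180:350,200:430];I=grab_frame("side")[:,:,::-1][170:360,210:430]
cv2.imwrite("pics/hov.png",np.hstack([cv2.resize(I,(400,345)),cv2.resize(J,(398,345))]))
E
```

```text
time_s: 5.2
ee_pos: [562.3, 19.5, 144.8]
ee_rot: [-179.9, -0.0, 100.2]
force: [0.5, 0.2, -2.5]
gripper_width: 21.4
gripper_force: 30.0
time_s: 5.62
ee_pos: [580.2, -67.9, 144.6]
ee_rot: [-179.9, -0.0, 100.1]
force: [0.0, 0.3, -1.7]
gripper_width: 21.8
gripper_force: 30.0
time_s: 6.03
ee_pos: [580.7, -66.1, 145.6]
ee_rot: [180.0, 0.0, 100.3]
force: [-0.2, -0.1, -2.0]
gripper_width: 21.4
gripper_force: 30.0
t 6.0 at [580.7 -66.1 145.6] yaw 100.3 -> x -0.0102 y -0.0009 z 0.0461 yaw 0.0065 F [-0.2 -0.1 -2. ] g 21.377394872798625 29.989423155784607
```

View pics/hov.png

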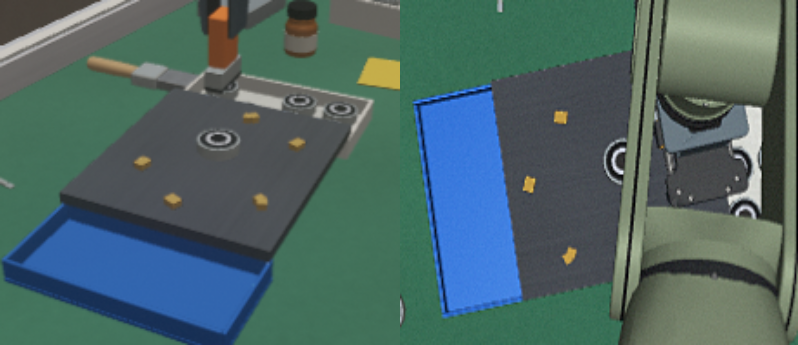

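```bash
python3 -m crank '[{"grip":0.01,"x":-0.01,"y":0,"z":0.012,"yaw":0.006},{"grip":0.01,"x":-0.01,"y":0,"z":0.024,"yaw":0.006},{"grip":0.01,"x":-0.01,"y":0,"z":0.036,"yaw":0.006},{"grip":0.01,"x":-0.01,"y":0,"z":0.043,"yaw":0.006},{"grip":0.01,"x":-0.01,"y":0,"z":0.046,"yaw":0.006}]'
python3 -m crank '[{"grip":0.01,"x":0,"y":0,"z":0,"yaw":0},{"grip":0.01,"x":0,"y":-0.006,"z":0,"yaw":0},{"grip":0.01,"x":0,"y":-0.014,"z":0,"yaw":0},{"grip":0.01,"x":0,"y":-0.022,"z":0,"yaw":0},{"grip":0.01,"x":0,"y":-0.03,"z":0,"yaw":0}]'
python3 -m crank '[{"grip":0.01,"x":0,"y":-0.008,"z":0,"yaw":0},{"grip":0.01,"x":0,"y":-0.017,"z":0,"yaw":0},{"grip":0.01,"x":0,"y":-0.026,"z":0,"yaw":0},{"grip":0.01,"x":0,"y":-0.034,"z":0,"yaw":0},{"grip":0.01,"x":0,"y":-0.042,"z":0,"yaw":0}]'
python3 -m crank '[{"grip":0.01,"x":0,"y":0.004,"z":0,"yaw":0},{"grip":0.01,"x":0,"y":0.012,"z":0,"yaw":0},{"grip":0.01,"x":0,"y":0.012,"z":0,"yaw":0},{"grip":0.01,"x":0,"y":0.012,"z":-0.01,"yaw":0},{"grip":0.01,"x":0,"y":0.012,"z":-0.02,"yaw":0}]'
python3 - <<'E'
from h import *
S=grab_frame("side");m,l,b=blobs(S,(10,90,80),(30,255,255),(240,225,410,300),8)
for i,a,c in b:
    w=px2w("side",[c],46)[0]-[2,-2]; print(a,np.round(c),np.round(rot(-PY)@(w-P)))
shift(*pl(-66,-119),145.5,9.9)
E
```

```text
time_s: 6.55
ee_pos: [581.5, -77.2, 97.6]
ee_rot: [-179.8, -0.0, 99.8]
force: [-0.3, 0.6, -2.1]
gripper_width: 21.8
gripper_force: 30.0
time_s: 6.97
ee_pos: [552.0, -82.1, 100.0]
ee_rot: [180.0, 0.0, 99.9]
force: [0.7, -0.2, -1.9]
gripper_width: 21.6
gripper_force: 30.0
time_s: 7.38
ee_pos: [510.7, -89.3, 99.6]
ee_rot: [180.0, 0.0, 99.8]
force: [0.4, -0.2, -1.6]
gripper_width: 21.8
gripper_force: 30.0
time_s: 7.8
ee_pos: [523.5, -86.8, 119.7]
ee_rot: [-179.9, -0.0, 99.9]
force: [0.4, 0.4, -2.1]
gripper_width: 21.9
gripper_force: 30.0
45 [375. 241.] [-69. -84.]
47 [373. 249.] [-76. -52.]
50 [288. 259.] [60. 54.]
55 [305. 280.] [ -2. 103.]
55 [353. 281.] [-81.  69.]
t 7.8 at [525.2 -87.2 122.3] yaw 99.9 -> x -0.0281 y -0.0335 z -0.0232 yaw 1.5703 F [ 0.8 -0.4 -1.1] g 21.596103411078907 29.98942404985428
```

```bash
python3 -m crank '[{"grip":0.01,"x":-0.007,"y":-0.007,"z":-0.01,"yaw":0.12},{"grip":0.01,"x":-0.014,"y":-0.014,"z":-0.01,"yaw":0.24},{"grip":0.01,"x":-0.021,"y":-0.021,"z":-0.01,"yaw":0.36},{"grip":0.01,"x":-0.028,"y":-0.028,"z":-0.01,"yaw":0.48},{"grip":0.01,"x":-0.028,"y":-0.0375,"z":-0.01,"yaw":0.6}]'
python3 -m crank '[{"grip":0.01,"x":0,"y":0,"z":0,"yaw":0.12},{"grip":0.01,"x":0,"y":0,"z":0,"yaw":0.24},{"grip":0.01,"x":0,"y":0,"z":0,"yaw":0.36},{"grip":0.01,"x":0,"y":0,"z":0,"yaw":0.48},{"grip":0.01,"x":0,"y":0,"z":0,"yaw":0.6}]'
python3 -m crank '[{"grip":0.01,"x":0,"y":0,"z":0,"yaw":0.12},{"grip":0.01,"x":0,"y":0,"z":0,"yaw":0.24},{"grip":0.01,"x":0,"y":0,"z":0,"yaw":0.36},{"grip":0.01,"x":0,"y":0,"z":0,"yaw":0.37},{"grip":0.01,"x":0,"y":0,"z":0,"yaw":0.37}]'
python3 -m crank '[{"grip":0.01,"x":0,"y":0,"z":0,"yaw":0},{"grip":0.01,"x":0,"y":0,"z":0,"yaw":0},{"grip":0.01,"x":0,"y":0,"z":0,"yaw":0},{"grip":0.01,"x":0,"y":0,"z":0,"yaw":0},{"grip":0.01,"x":0,"y":0,"z":0,"yaw":0}]'
python3 - <<'E'
from h import *
shift(*pl(-70,-119),99.5,9.9)
E
```

```text
time_s: 8.27
ee_pos: [492.2, -122.2, 130.5]
ee_rot: [179.8, 0.0, 65.1]
force: [-0.6, -0.8, -2.6]
gripper_width: 22.0
gripper_force: 30.0
time_s: 8.68
ee_pos: [491.7, -121.2, 130.4]
ee_rot: [179.9, -0.1, 30.8]
force: [0.4, 0.2, -3.0]
gripper_width: 21.9
gripper_force: 30.0
time_s: 9.1
ee_pos: [491.6, -121.1, 130.1]
ee_rot: [180.0, -0.1, 10.0]
force: [0.5, 0.1, -1.8]
gripper_width: 21.8
gripper_force: 30.0
time_s: 9.52
ee_pos: [491.2, -121.1, 129.6]
ee_rot: [180.0, 0.0, 9.9]
force: [-0.2, 0.2, -1.6]
gripper_width: 21.9
gripper_force: 30.0
t 9.5 at [ 491.2 -121.1  129.6] yaw 9.9 -> x 0.0017 y 0.0005 z 0.0301 yaw 0.0005 F [-0.2  0.2 -1.6] g 21.86960314912899 29.98947501182556
```

```bash
python3 -m crank '[{"grip":0.01,"x":0.002,"y":0,"z":0.01,"yaw":0},{"grip":0.01,"x":0.002,"y":0,"z":0.02,"yaw":0},{"grip":0.01,"x":0.002,"y":0,"z":0.027,"yaw":0},{"grip":0.01,"x":0.002,"y":0,"z":0.03,"yaw":0},{"grip":0.01,"x":0.002,"y":0,"z":0.03,"yaw":0}]'
python3 -m crank '[{"grip":0.01,"x":0,"y":-0.006,"z":0,"yaw":0},{"grip":0.01,"x":0,"y":-0.015,"z":0,"yaw":0},{"grip":0.01,"x":0,"y":-0.025,"z":0,"yaw":0},{"grip":0.01,"x":0,"y":-0.035,"z":0,"yaw":0},{"grip":0.01,"x":0,"y":-0.045,"z":0,"yaw":0}]'
python3 -m crank '[{"grip":0.01,"x":0,"y":-0.01,"z":0,"yaw":0},{"grip":0.01,"x":0,"y":-0.02,"z":0,"yaw":0},{"grip":0.01,"x":0,"y":-0.03,"z":0,"yaw":0},{"grip":0.01,"x":0,"y":-0.04,"z":0,"yaw":0},{"grip":0.01,"x":0,"y":-0.05,"z":0,"yaw":0}]'
python3 - <<'E'
from h import *
shift(*pl(-70,130),99.5,9.9)
J=grab_frame("top")[:,:,::-1][180:350,200:430];I=grab_frame("side")[:,:,::-1][170:360,210:430]
cv2.imwrite("pics/mid.png",np.hstack([cv2.resize(I,(400,345)),cv2.resize(J,(398,345))]))
E
```

```text
time_s: 9.93
ee_pos: [492.5, -120.5, 98.4]
ee_rot: [-179.9, 0.1, 9.9]
force: [-0.2, 0.0, -1.7]
gripper_width: 21.7
gripper_force: 30.0
time_s: 10.35
ee_pos: [485.3, -75.1, 99.8]
ee_rot: [180.0, -0.0, 9.9]
force: [-0.2, 0.4, -2.1]
gripper_width: 21.7
gripper_force: 30.0
time_s: 10.77
ee_pos: [476.7, -26.1, 99.6]
ee_rot: [180.0, -0.0, 9.9]
force: [-0.6, -0.1, -1.8]
gripper_width: 22.2
gripper_force: 30.0
t 10.8 at [476.7 -26.1  99.6] yaw 9.9 -> x -0.0003 y -0.1524 z 0.0001 yaw 0.0002 F [-0.6 -0.1 -1.8] g 22.16100139075332 29.98922109603882
```

View pics/mid.png

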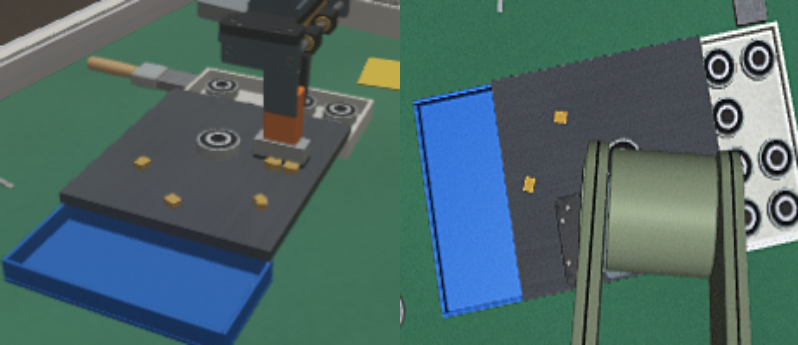

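```bash
python3 -m crank '[{"grip":0.01,"x":0,"y":-0.01,"z":0,"yaw":0},{"grip":0.01,"x":0,"y":-0.02,"z":0,"yaw":0},{"grip":0.01,"x":0,"y":-0.03,"z":0,"yaw":0},{"grip":0.01,"x":0,"y":-0.04,"z":0,"yaw":0},{"grip":0.01,"x":0,"y":-0.05,"z":0,"yaw":0}]'
python3 -m crank '[{"grip":0.01,"x":0,"y":-0.01,"z":0,"yaw":0},{"grip":0.01,"x":0,"y":-0.02,"z":0,"yaw":0},{"grip":0.01,"x":0,"y":-0.03,"z":0,"yaw":0},{"grip":0.01,"x":0,"y":-0.04,"z":0,"yaw":0},{"grip":0.01,"x":0,"y":-0.05,"z":0,"yaw":0}]'
python3 -m crank '[{"grip":0.01,"x":0,"y":-0.01,"z":0,"yaw":0},{"grip":0.01,"x":0,"y":-0.02,"z":0,"yaw":0},{"grip":0.01,"x":0,"y":-0.03,"z":0,"yaw":0},{"grip":0.01,"x":0,"y":-0.04,"z":0,"yaw":0},{"grip":0.01,"x":0,"y":-0.052,"z":0,"yaw":0}]'
python3 -m crank '[{"grip":0.01,"x":0,"y":0,"z":0,"yaw":0},{"grip":0.01,"x":0,"y":0,"z":0,"yaw":0},{"grip":0.01,"x":0,"y":0,"z":-0.01,"yaw":0},{"grip":0.01,"x":0,"y":0,"z":-0.02,"yaw":0},{"grip":0.01,"x":0,"y":0,"z":-0.03,"yaw":0}]'
python3 - <<'E'
from h import *
S=grab_frame("side")
for roi in((200,225,410,370),):
  for i,a,c in blobs(S,(10,90,60),(30,255,255),roi,8)[2]:
    for z in(46,8):
      w=px2w("side",[c],z)[0]-[2,-2]; print(a,np.round(c),z,np.round(rot(-PY)@(w-P)))
shift(*pl(0,73),129.5,9.9)
E
```

```text
time_s: 11.28
ee_pos: [468.1, 23.1, 99.5]
ee_rot: [180.0, 0.0, 9.9]
force: [0.4, -0.5, -2.4]
gripper_width: 21.8
gripper_force: 30.0
time_s: 11.7
ee_pos: [459.5, 72.4, 99.6]
ee_rot: [180.0, -0.0, 9.9]
force: [-0.1, -0.4, -1.6]
gripper_width: 22.1
gripper_force: 30.0
time_s: 12.12
ee_pos: [450.6, 123.5, 99.5]
ee_rot: [180.0, -0.0, 9.9]
force: [0.7, 0.3, -2.4]
gripper_width: 21.7
gripper_force: 30.0
time_s: 12.53
ee_pos: [450.6, 122.2, 129.7]
ee_rot: [180.0, 0.0, 9.9]
force: [-0.6, 0.6, -1.8]
gripper_width: 22.2
gripper_force: 30.0
504 [336. 262.] 46 [-28.  22.]
504 [336. 262.] 8 [ -4. -34.]
51 [288. 259.] 46 [60. 54.]
51 [288. 259.] 8 [91.  1.]
58 [305. 280.] 46 [ -2. 103.]
58 [305. 280.] 8 [24. 54.]
164 [332. 324.] 46 [-96. 193.]
164 [332. 324.] 8 [-78. 151.]
t 12.6 at [452.  122.5 131.7] yaw 9.9 -> x 0.0685 y 0.0551 z 0.0022 yaw -0.0005 F [ 1.4  0.6 -0.1] g 21.82850821421808 29.9895179271698
```

```bash
python3 -m crank '[{"grip":0.01,"x":0.02,"y":0.016,"z":0,"yaw":0},{"grip":0.01,"x":0.045,"y":0.036,"z":0,"yaw":0},{"grip":0.01,"x":0.0685,"y":0.056,"z":0,"yaw":0},{"grip":0.01,"x":0.0685,"y":0.056,"z":0,"yaw":0},{"grip":0.01,"x":0.0685,"y":0.056,"z":0,"yaw":0}]'
python3 -m crank '[{"grip":0.01,"x":0,"y":0,"z":0,"yaw":0},{"grip":0.01,"x":0,"y":0,"z":0.01,"yaw":0},{"grip":0.01,"x":0,"y":0,"z":0.02,"yaw":0},{"grip":0.01,"x":0,"y":0,"z":0.027,"yaw":0},{"grip":0.01,"x":0,"y":0,"z":0.03,"yaw":0}]'
python3 -m crank '[{"grip":0.01,"x":0,"y":0,"z":0,"yaw":0},{"grip":0.01,"x":0,"y":-0.005,"z":0,"yaw":0},{"grip":0.01,"x":0,"y":-0.013,"z":0,"yaw":0},{"grip":0.01,"x":0,"y":-0.022,"z":0,"yaw":0},{"grip":0.01,"x":0,"y":-0.031,"z":0,"yaw":0}]'
python3 -m crank '[{"grip":0.01,"x":0,"y":-0.009,"z":0,"yaw":0},{"grip":0.01,"x":0,"y":-0.018,"z":0,"yaw":0},{"grip":0.01,"x":0,"y":-0.026,"z":0,"yaw":0},{"grip":0.01,"x":0,"y":-0.026,"z":0,"yaw":0},{"grip":0.01,"x":0,"y":-0.026,"z":-0.01,"yaw":0}]'
python3 -m crank '[{"grip":0.01,"x":0,"y":0,"z":-0.01,"yaw":0},{"grip":0.01,"x":0,"y":0,"z":-0.02,"yaw":0},{"grip":0.01,"x":0,"y":0,"z":-0.02,"yaw":0},{"grip":0.01,"x":0,"y":0,"z":-0.02,"yaw":0},{"grip":0.01,"x":0,"y":0,"z":-0.02,"yaw":0}]'
python3 - <<'E'
from h import *
shift(*pl(61,26),129.5,9.9)
E
```

```text
time_s: 13.0
ee_pos: [528.6, 78.1, 128.8]
ee_rot: [180.0, 0.0, 9.8]
force: [-1.6, -0.6, -2.5]
gripper_width: 21.8
gripper_force: 30.0
time_s: 13.42
ee_pos: [526.1, 79.4, 97.6]
ee_rot: [-180.0, 0.2, 9.9]
force: [-0.1, -0.3, -2.4]
gripper_width: 21.7
gripper_force: 30.0
time_s: 13.83
ee_pos: [522.6, 110.9, 99.8]
ee_rot: [-180.0, -0.0, 9.9]
force: [0.6, -0.3, -1.2]
gripper_width: 21.7
gripper_force: 30.0
time_s: 14.25
ee_pos: [516.5, 135.6, 108.2]
ee_rot: [180.0, 0.2, 10.0]
force: [-1.2, -0.4, -2.3]
gripper_width: 21.8
gripper_force: 30.0
time_s: 14.67
ee_pos: [518.0, 135.1, 129.7]
ee_rot: [180.0, -0.0, 9.9]
force: [0.2, -0.9, -2.4]
gripper_width: 22.0
gripper_force: 30.0
t 14.7 at [518.  135.1 129.7] yaw 9.9 -> x 0.0623 y 0.1032 z 0.0002 yaw -0.0005 F [ 0.2 -0.9 -2.4] g 21.970347543426985 29.989378452301025
```

```bash
python3 -m crank '[{"grip":0.01,"x":0.016,"y":0.026,"z":0,"yaw":0},{"grip":0.01,"x":0.032,"y":0.053,"z":0,"yaw":0},{"grip":0.01,"x":0.048,"y":0.08,"z":0,"yaw":0},{"grip":0.01,"x":0.062,"y":0.103,"z":0,"yaw":0},{"grip":0.01,"x":0.062,"y":0.103,"z":0,"yaw":0}]'
python3 -m crank '[{"grip":0.01,"x":0,"y":0,"z":0,"yaw":0},{"grip":0.01,"x":0,"y":0,"z":0.01,"yaw":0},{"grip":0.01,"x":0,"y":0,"z":0.02,"yaw":0},{"grip":0.01,"x":0,"y":0,"z":0.027,"yaw":0},{"grip":0.01,"x":0,"y":0,"z":0.03,"yaw":0}]'
python3 -m crank '[{"grip":0.01,"x":0,"y":0,"z":0,"yaw":0},{"grip":0.01,"x":0,"y":-0.005,"z":0,"yaw":0},{"grip":0.01,"x":0,"y":-0.013,"z":0,"yaw":0},{"grip":0.01,"x":0,"y":-0.022,"z":0,"yaw":0},{"grip":0.01,"x":0,"y":-0.031,"z":0,"yaw":0}]'
python3 -m crank '[{"grip":0.01,"x":0,"y":-0.01,"z":0,"yaw":0},{"grip":0.01,"x":0,"y":-0.02,"z":0,"yaw":0},{"grip":0.01,"x":0,"y":-0.03,"z":0,"yaw":0},{"grip":0.01,"x":0,"y":-0.04,"z":0,"yaw":0},{"grip":0.01,"x":0,"y":-0.05,"z":0,"yaw":0}]'
python3 -m crank '[{"grip":0.01,"x":0,"y":-0.009,"z":0,"yaw":0},{"grip":0.01,"x":0,"y":-0.018,"z":0,"yaw":0},{"grip":0.01,"x":0,"y":-0.025,"z":0,"yaw":0},{"grip":0.01,"x":0,"y":-0.025,"z":0,"yaw":0},{"grip":0.01,"x":0,"y":-0.025,"z":-0.01,"yaw":0}]'
python3 -m crank '[{"grip":0.01,"x":0,"y":0,"z":-0.02,"yaw":0},{"grip":0.01,"x":0,"y":0,"z":-0.04,"yaw":0},{"grip":0.01,"x":0,"y":0,"z":-0.05,"yaw":0},{"grip":0.01,"x":0,"y":0,"z":-0.05,"yaw":0},{"grip":0.01,"x":0,"y":0,"z":-0.05,"yaw":0}]'
python3 - <<'E'
from h import *
shift(487.3,-370.3,140,15)
J=grab_frame("top")[:,:,::-1][180:350,200:430];I=grab_frame("side")[:,:,::-1][190:380,200:420]
cv2.imwrite("pics/done.png",np.hstack([cv2.resize(I,(400,345)),cv2.resize(J,(398,345))]))
E
```

```text
time_s: 15.08
ee_pos: [600.1, 40.7, 128.9]
ee_rot: [179.9, -0.1, 9.7]
force: [0.3, 0.7, -2.5]
gripper_width: 21.9
gripper_force: 30.0
time_s: 15.5
ee_pos: [594.8, 45.3, 97.5]
ee_rot: [-180.0, 0.2, 10.0]
force: [-5.5, -1.3, 19.9]
gripper_width: 21.7
gripper_force: 30.0
time_s: 15.92
ee_pos: [591.5, 76.3, 99.8]
ee_rot: [-180.0, -0.0, 9.9]
force: [0.0, -0.3, -1.9]
gripper_width: 22.0
gripper_force: 30.0
time_s: 16.33
ee_pos: [582.7, 125.5, 99.6]
ee_rot: [180.0, -0.0, 9.9]
force: [0.2, 0.0, -1.9]
gripper_width: 22.0
gripper_force: 30.0
time_s: 16.75
ee_pos: [577.1, 149.0, 107.9]
ee_rot: [180.0, 0.3, 9.9]
force: [-1.1, -0.1, -2.7]
gripper_width: 21.9
gripper_force: 30.0
time_s: 17.17
ee_pos: [578.8, 148.7, 160.0]
ee_rot: [180.0, -0.1, 9.9]
force: [-1.0, 0.1, -2.5]
gripper_width: 22.0
gripper_force: 30.0
t 17.2 at [578.8 148.7 160. ] yaw 9.9 -> x -0.1791 y 0.4956 z 0.0200 yaw -0.0895 F [-1.   0.1 -2.5] g 21.951893621184475 29.989338219165802
```

View pics/done.png

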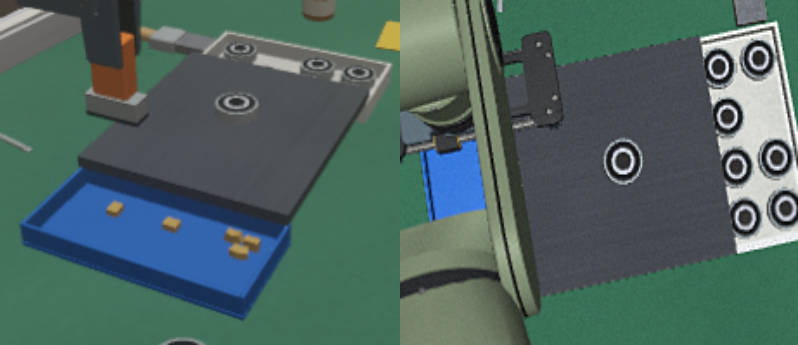

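```bash
python3 -m crank '[{"grip":0.01,"x":-0.008,"y":0.022,"z":0,"yaw":-0.02},{"grip":0.01,"x":-0.02,"y":0.056,"z":0,"yaw":-0.04},{"grip":0.01,"x":-0.033,"y":0.091,"z":0,"yaw":-0.06},{"grip":0.01,"x":-0.046,"y":0.126,"z":0,"yaw":-0.08},{"grip":0.01,"x":-0.058,"y":0.161,"z":0,"yaw":-0.09}]'
python3 -c "
from h import *
shift(487.3,-370.3,140,15)"
```

```text
time_s: 17.68
ee_pos: [547.6, -21.0, 158.1]
ee_rot: [-180.0, 0.2, 15.1]
force: [1.0, -0.1, -1.9]
gripper_width: 22.1
gripper_force: 30.0
t 17.7 at [547.6 -21.  158.1] yaw 15.1 -> x -0.1495 y 0.3214 z 0.0181 yaw 0.0026 F [ 1.  -0.1 -1.9] g 22.07386460128417 29.990931451320648
```

```bash
python3 -m crank '[{"grip":0.01,"x":-0.015,"y":0.033,"z":0,"yaw":0},{"grip":0.01,"x":-0.031,"y":0.066,"z":0,"yaw":0},{"grip":0.01,"x":-0.046,"y":0.099,"z":0,"yaw":0},{"grip":0.01,"x":-0.062,"y":0.133,"z":0,"yaw":0},{"grip":0.01,"x":-0.077,"y":0.166,"z":0,"yaw":0}]'
python3 -m crank '[{"grip":0.01,"x":-0.015,"y":0.033,"z":0,"yaw":0},{"grip":0.01,"x":-0.031,"y":0.066,"z":0,"yaw":0},{"grip":0.01,"x":-0.046,"y":0.099,"z":0,"yaw":0},{"grip":0.01,"x":-0.06,"y":0.13,"z":0,"yaw":0},{"grip":0.01,"x":-0.068,"y":0.148,"z":0,"yaw":0}]'
python3 -m crank '[{"grip":0.01,"x":0,"y":0,"z":0,"yaw":0},{"grip":0.01,"x":0,"y":0,"z":0.02,"yaw":0},{"grip":0.01,"x":0,"y":0,"z":0.04,"yaw":0},{"grip":0.01,"x":0,"y":0,"z":0.06,"yaw":0},{"grip":0.01,"x":0,"y":0,"z":0.07,"yaw":0}]'
python3 -m crank '[{"grip":0.01,"x":0,"y":0,"z":0,"yaw":0},{"grip":0.01,"x":0,"y":0,"z":0,"yaw":0},{"grip":0.01,"x":0,"y":0,"z":0,"yaw":0},{"grip":0.01,"x":0,"y":0,"z":0,"yaw":0},{"grip":0.01,"x":0,"y":0,"z":0,"yaw":0}]'
python3 - <<'E'
from h import *
shift(487.3,-370.3,59,15)
J=grab_frame("top")[:,:,::-1][220:350,430:580];I=grab_frame("side")[:,:,::-1][150:270,350:500]
cv2.imwrite("pics/pad.png",np.hstack([cv2.resize(I,(400,345)),cv2.resize(J,(398,345))]))
E
```

```text
time_s: 18.1
ee_pos: [516.4, -201.4, 158.3]
ee_rot: [-179.9, 0.1, 15.1]
force: [0.8, -0.2, -2.5]
gripper_width: 21.7
gripper_force: 30.0
time_s: 18.52
ee_pos: [489.1, -363.8, 158.0]
ee_rot: [-180.0, 0.1, 14.9]
force: [0.6, -0.2, -1.4]
gripper_width: 21.6
gripper_force: 30.0
time_s: 18.93
ee_pos: [488.9, -358.5, 86.0]
ee_rot: [-179.7, 0.2, 15.1]
force: [-0.4, 0.6, -3.1]
gripper_width: 21.9
gripper_force: 30.0
time_s: 19.35
ee_pos: [491.4, -360.8, 90.8]
ee_rot: [179.9, -0.1, 15.1]
force: [0.1, -0.7, -1.6]
gripper_width: 22.0
gripper_force: 30.0
t 19.4 at [ 491.4 -360.8   90.8] yaw 15.1 -> x -0.0064 y 0.0081 z 0.0318 yaw 0.0011 F [ 0.1 -0.7 -1.6] g 22.03069545768182 29.98941421508789
```

View pics/pad.png

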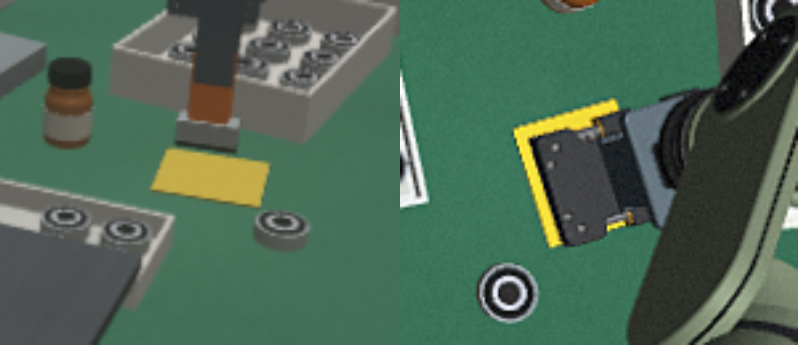

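```bash
python3 -m crank '[{"grip":0.01,"x":-0.006,"y":0.008,"z":0.008,"yaw":0},{"grip":0.01,"x":-0.006,"y":0.008,"z":0.016,"yaw":0},{"grip":0.01,"x":-0.006,"y":0.008,"z":0.023,"yaw":0},{"grip":0.01,"x":-0.006,"y":0.008,"z":0.027,"yaw":0},{"grip":0.01,"x":-0.006,"y":0.008,"z":0.029,"yaw":0}]'
python3 -m crank '[{"grip":0.01,"x":0,"y":0,"z":0.001,"yaw":0},{"grip":0.01,"x":0,"y":0,"z":0.002,"yaw":0},{"grip":0.01,"x":0,"y":0,"z":0.003,"yaw":0},{"grip":0.01,"x":0,"y":0,"z":0.003,"yaw":0},{"grip":0.01,"x":0,"y":0,"z":0.003,"yaw":0}]'
python3 -m crank '[{"grip":0.01,"x":0,"y":0,"z":0,"yaw":0},{"grip":0.03,"x":0,"y":0,"z":0,"yaw":0},{"grip":0.05,"x":0,"y":0,"z":0,"yaw":0},{"grip":0.07,"x":0,"y":0,"z":0,"yaw":0},{"grip":0.09,"x":0,"y":0,"z":0,"yaw":0}]'
python3 -m crank '[{"grip":0.09,"x":0,"y":0,"z":0,"yaw":0},{"grip":0.09,"x":0,"y":0,"z":0,"yaw":0},{"grip":0.09,"x":0,"y":0,"z":0,"yaw":0},{"grip":0.09,"x":0,"y":0,"z":0,"yaw":0},{"grip":0.09,"x":0,"y":0,"z":0,"yaw":0}]'
```

```text
time_s: 19.87
ee_pos: [486.3, -369.2, 59.0]
ee_rot: [-179.9, 0.1, 15.0]
force: [-0.3, -0.8, -2.8]
gripper_width: 21.9
gripper_force: 30.0
time_s: 20.28
ee_pos: [487.1, -369.7, 58.5]
ee_rot: [180.0, -0.0, 15.1]
force: [-1.0, 0.7, 4.4]
gripper_width: 21.8
gripper_force: 30.0
time_s: 20.7
ee_pos: [487.2, -369.8, 57.4]
ee_rot: [180.0, -0.0, 15.1]
force: [0.7, 1.1, -0.5]
gripper_width: 45.5
gripper_force: 0.0
time_s: 21.12
ee_pos: [487.0, -369.8, 57.5]
ee_rot: [180.0, 0.0, 15.1]
force: [-0.9, 0.3, -0.5]
gripper_width: 78.9
gripper_force: 0.0
```

```bash
python3 -m crank '[{"grip":0.09,"x":0,"y":0,"z":-0.01,"yaw":0},{"grip":0.09,"x":0,"y":0,"z":-0.03,"yaw":0},{"grip":0.09,"x":0,"y":0,"z":-0.06,"yaw":0},{"grip":0.09,"x":0,"y":0,"z":-0.095,"yaw":0},{"grip":0.09,"x":0,"y":0,"z":-0.13,"yaw":0}]'
python3 -m crank '[{"grip":0.09,"x":-0.03,"y":0,"z":-0.02,"yaw":0},{"grip":0.09,"x":-0.06,"y":0,"z":-0.03,"yaw":0},{"grip":0.09,"x":-0.09,"y":0,"z":-0.03,"yaw":0},{"grip":0.09,"x":-0.12,"y":0,"z":-0.03,"yaw":0},{"grip":0.09,"x":-0.12,"y":0,"z":-0.03,"yaw":0}]'
python3 - <<'E'
from h import *
J=grab_frame("top")[:,:,::-1][180:360,200:560];I=grab_frame("side")[:,:,::-1][150:360,200:500]
cv2.imwrite("pics/end.png",np.hstack([cv2.resize(I,(400,280)),cv2.resize(J,(400,200))[:,:] if 0 else cv2.copyMakeBorder(cv2.resize(J,(400,200)),0,80,0,0,0)]))
E
```

```text
time_s: 21.53
ee_pos: [486.7, -369.5, 189.4]
ee_rot: [-180.0, 0.0, 15.1]
force: [0.6, -1.2, 0.2]
gripper_width: 89.9
gripper_force: 0.0
time_s: 21.95
ee_pos: [366.7, -401.7, 219.1]
ee_rot: [179.9, 0.1, 14.9]
force: [-0.6, -0.0, -0.9]
gripper_width: 89.9
gripper_force: 0.0
```

View pics/end.png

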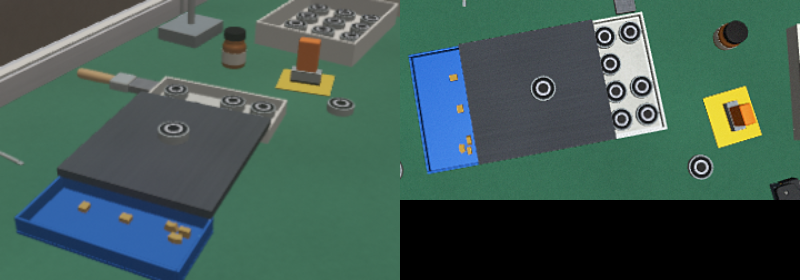

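The picture shows all five chips in the blue tray, the bearing in place, and the scraper upright on the pad.

```bash
python3 -c "
from workcell import *
print(job_done())"
```

```text
the job is handed in; nothing more can be done
None
```

I handed the job in at about 22 s: the last pictures show all five chips in the blue tray, the bearing in place and the scraper upright on the yellow pad; the verdict itself was not returned.

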